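# Screw the canister lid down snug and set it on the scale

### The job

The lid of the square white canister in the holder is on but still loose: screw it down clockwise until it is snug, without overtightening it. Then lift the canister out of the holder by its lid and set it down gently, upright, in the middle of the scale platter, without disturbing the other things.

Things in the scene. Friction and masses are not known exactly. Their poses are not given: they have to be found in the camera images.
- canister: Square white storage canister with a blue band, 72x72 mm and 76 mm high, with a round black ribbed screw lid on top, 60 mm in diameter, spanning 87 to 117 mm above the canister's underside. Mass about 0.4 kg. Origin at the centre of its underside, z up, x and y along its sides.
- lid_grip (a point): Point on the lid's axis, 103 mm above the canister's underside, 14 mm below the lid's top, 27 mm above the shoulder. Moves with the canister, does not turn with the lid. The lid screws down clockwise seen from above, by an unknown 0.7 to 2.2 rad until it bottoms; nothing on it shows how far and it does not visibly sink.
- seal (a joint): Squeeze of the lid's seal, m (0.65 mm per rad turned after bottoming); 0 while the lid runs freely (about 0.1 N m). On bottoming, turning torque steps to 0.5 N m and climbs 2.2 N m per rad; held still it reads about 0.15 N m less. Snug: 0.02 to 0.13 mm, about 0.42 to 0.78 N m held still; more, even briefly, is overtightened. Stays when let go. Reading too noisy to use: feel the torque.
- holder: Dark steel square holder fixed to the table, a plate 108x108 mm with a square upstand 84x84 mm outside, 76x76 mm inside, 26 mm high. The canister stands in it on a rubber pad 6 mm above the table with 2 mm play all round, so it cannot turn more than a few degrees. Origin at the centre of its underside, z up.
- scale_platter: Flat pale scale platter with rounded corners, about 236x226 mm, fixed to the table, its top 20 mm above the table. Origin at the centre of its underside, z up.
- tub: Bystander: white lidded tub, 73 mm in diameter, 64 mm high. Origin at the centre of its underside.
- tape: Bystander: roll of masking tape lying flat, 78 mm in diameter, 18 mm high. Origin at the centre of its underside.
- ring: Bystander: steel ring mould, 69 mm in diameter, 32 mm high. Origin at the centre of its underside.
- spatula: Bystander: red spatula with wooden handle, 202x46x11 mm, lying flat, long side along its own x. Origin at the centre of its underside.

How it is judged (in metres and radians):
On the way, in this order (a step that is already met when the one before it is completed fails the run):
1. the lid is screwed down snug while the canister stands in the holder (value of joint seal above 2e-05 m and z of canister in the frame of holder below 0.012 m and horizontal distance between canister and holder below 0.01 m), for 0.2 s.
2. the canister is lifted clear of the holder (z of canister in the frame of holder above 0.03 m), for 0.1 s.
At the end, for the whole second after the job is handed in: The lid is snug (seal squeezed 0.02 to 0.13 mm) and the canister stands upright (within 0.06 rad), at rest on the scale platter, its centre within 40 mm of the platter's centre (value of joint seal between 2e-05 and 0.00013 m and horizontal distance between canister and scale_platter below 0.04 m and z of canister in the frame of scale_platter between 0.01 and 0.027 m and angle between canister's own z axis and vertical below 0.06 rad and linear speed of canister below 0.02 m/s and contact force between canister and scale_platter above 1 N); the robot touches nothing.
It fails at once if the lid is overtightened (seal squeezed by more than 0.13 mm) (value of joint seal above 0.00013 m).
It fails at once if the canister is tipped by more than 0.4 rad (angle between canister's own z axis and vertical above 0.4 rad).
It fails at once if the canister is dropped or slammed on the platter (more than 60 N) (contact force between canister and scale_platter above 60 N).
It fails at once if a bystander (tub, tape, ring mould, spatula) is moved by more than 30 mm (distance of any of tub, tape, ring, spatula from where it was at the start of the episode above 0.03 m).
It also fails if it takes over 72 s, if anything falls off the work surface, if the arm or the gripper's body presses on something with over 40 N, if the wrist force passes 120 N, or if a joint passes its speed limit or range.

### The arm

A 6-joint arm with a two-finger parallel gripper is mounted at the origin on a cart in front of the work surface, level with it; the furniture and walls round the work are solid. World frame = base frame: x ahead of the robot, y to its left, z up, the work surface at z = 0. Lengths are in m, angles in degrees, forces in N, time in s.
With the tool pointing down it reaches from about 0.35 to 0.875 m from the base axis. Payload 4.2 kg.
Tool frame: the origin (TCP) lies between the finger pads; the fingertips stand 17 mm ahead of it and the grasp point (between the pads) lies 2 mm behind it; z points along the fingers, y is the direction in which the jaws open and shut (so a half turn about z gives the same grasp; the last joint's range is limited). The gripper opens to 87 mm and grips with 3 to 60 N. Pads are 19 mm wide; open, the fingers measure 117 mm over their backs; the gripper's body (75 mm by 190 mm) begins 51 mm behind the grasp point.
Start: joints at [-52.62, 22.042, 0.453, 0, -68.411, -14.817], TCP at [0.24, -0.577, 0.24] pointing down, gripper open.
Joint ranges: [-179.83, 179.83], [-69.29, 118.12], [-61.27, 80.66], [-181.25, 117.63], [-171.15, -9.14], [-177.46, 177.46]. Speed limits (degrees/s): [159.86, 159.86, 180, 180, 180, 180].

### API

Orientations are given as a 3x3 rotation matrix whose columns are the frame's x, y, z axes.
In Python, from station import r gives the robot as it stands.
- The arm moves only by the shell command python3 -m creep 'ROWS'. ROWS is JSON, a list of rows, each a list of 7 numbers: the opening, from 0 (shut) to 1 (fully open), then the shift along the tool's x, y, z scaled (see below), then the turn, a rotation vector about the tool's x, y, z scaled (see below). A call has 1 to 5 rows; each row is the pose to reach, as a shift and turn from the pose measured when the call began, along the tool's axes at that moment, turning the shorter way round; what a row does not reach only later rows make up. The controller multiplies each number of a shift by 300 mm and each number of a turn by 180 degrees. A row lasts 1/12 s, in which the tool goes at most 41.7 mm and 7.16 degrees, less where a joint would pass 70% of its speed; a pose out of reach is approached as far as the arm can. A call with a number of a shift or a turn outside -1 to 1 is refused whole. A call with a gripper value outside its range is refused whole. The fingers move at their own pace and stop on an object; the grip force is fixed at half the most. Time passes only in rows, so rows that repeat a pose let the fingers close. It gives the time, the measured TCP pose, the force and the opening at its end, in the units of the state.
- r.sense(): the state, without advancing time (a new reading comes with each control period).
- r.capture(name): name is "side" or "top" or "wrist"; returns the picture (400x640x3 uint8, blue, green, red); there is no depth.
- r.camera_model(name): a dict with "mtx" (3x3 intrinsics, pixels), "R" (3x3) and "t" (3): a world point X has camera coordinates R X + t; the wrist camera has in their place "mount" (4x4, takes a point from camera to tool coordinates, whose origin is the TCP and whose axes are the flange's). Camera axes: x right, y down, z forward; pixel columns grow to the right and rows downward; lengths in m; the calibration is good to about 2 mm. A picture is of the moment at which its call begins: read the wrist's pose just before it. camera_model takes no time and is no camera call.
- r.finish_job(): hands the job in, once; it reports no verdict.
Trained networks look in the newest picture that a camera, given by its name, has taken for a name from the list of things; names that differ only in an ending like _2 or _b are one class to them, and where a whole thing is asked for, a point or a joint stands for the part that bears it (a point fixed in the world has none). Each returns a list of dicts, best first, with "score" (0 to 1); they miss things now and then, are a little off and sometimes report something else, mostly with a low value. They report only what shows in the picture. A call takes as long as a camera call.
- r.recognise(camera, target): "rect" ([left, top, right, bottom] as shares, 0 to 1, of the picture: columns of its width, rows of its height, round what is visible of it).
- r.outline_of(camera, target): "pixels" (400x640 bool, what is visible of it) and "rect" ([left, top, right, bottom] as shares, 0 to 1, of the picture: columns of its width, rows of its height, round what is visible of it).
The state is a dict: "time_s": time; "joints": joint angles; "joint_velocities": joint speeds; "effort": joint torques, N m; "tcp_pos": TCP position; "ee_rot": TCP orientation; "wrist_force": force on the tool from outside, world axes, zero at the start; "moment": the same for the moment, N m; "gripper_width": opening from 0.0 (shut) to 1.0 (fully open).
Only numpy, scipy, OpenCV 4.12 (cv2) and the standard library are available. Lean on these libraries where they do the work, as an engineer would, in place of code of your own. Each camera call takes 0.05 s, during which the arm holds its last target.

## Working session

There is one attempt and no reset: what is moved stays moved. The work goes in short steps, Python scripts to look and compute and a shell command to move; the robot and the scene stay as the last step left them, time stands still between calls to the robot, and variables do not carry over. Pictures are saved under pics/ and viewed, and the job is handed in when it is done.

```bash
ls; mkdir -p pics
python3 - <<'E'
from station import r
import cv2
for n in("side","top"):
    cv2.imwrite(f"pics/{n}0.png",r.capture(n)); c=r.camera_model(n);print(n,c)
    for t in["canister","lid_grip","holder","scale_platter","tub","tape","ring","spatula"]:
        d=r.recognise(n,t); print(t,[(round(x['score'],2),[round(a*b) for a,b in zip(x['rect'],[640,400]*2)]) for x in d[:2]])
print(r.sense())
E
```

```text
pics
side {'mtx': array([[421.3318082 ,   0.        , 320.53617445],
       [  0.        , 421.3318082 , 205.22514308],
       [  0.        ,   0.        ,   1.        ]]), 'R': array([[-0.80326314, -0.59555351,  0.00918425],
       [-0.37074376,  0.48785989, -0.79027957],
       [ 0.46617314, -0.63820745, -0.61267761]]), 't': array([0.48876682, 0.27088633, 1.01742025])}
canister [(0.83, [313, 212, 348, 261]), (0.47, [340, 159, 360, 187])]
lid_grip []
holder [(0.86, [304, 242, 352, 269])]
scale_platter [(0.7, [353, 179, 438, 235])]
tub [(0.58, [340, 159, 362, 187])]
tape []
ring [(0.5, [278, 220, 287, 235])]
spatula [(0.65, [263, 304, 333, 356]), (0.63, [301, 193, 328, 215])]
top {'mtx': array([[430.75860158,   0.        , 326.5414441 ],
       [  0.        , 430.75860158, 198.84548563],
       [  0.        ,   0.        ,   1.        ]]), 'R': array([[-0.0130444 , -0.99988087, -0.00825218],
       [-0.99290129,  0.01392824, -0.11812292],
       [ 0.11822378,  0.00665275, -0.99296469]]), 't': array([0.05799098, 0.54779575, 1.07972363])}
canister [(0.84, [292, 200, 324, 234])]
lid_gri
[... 353 characters left out ...]
8907e-04,
       -6.84116892e+01, -1.48148667e+01]), 'joint_velocities': array([ 0.02808606, -0.01764129, -0.01162613,  0.02364406, -0.01316656,
       -0.02856684]), 'effort': array([-4.25274002e-04, -3.90456140e+01,  1.87623310e+01,  4.22441483e+00,
        1.55232078e-02, -3.92233062e-05]), 'tcp_pos': array([ 0.23981852, -0.5771256 ,  0.23957537]), 'ee_rot': array([[-9.23443781e-01, -3.83733740e-01,  3.91304884e-06],
       [-3.83733740e-01,  9.23443781e-01, -2.41628347e-05],
       [ 5.65861433e-06, -2.38145883e-05, -1.00000000e+00]]), 'wrist_force': array([0.25846005, 0.37488006, 0.07968819]), 'moment': array([ 0.01109653, -0.00603506,  0.01180889]), 'gripper_width': 0.9982886196621671}
```

View pics/top0.png

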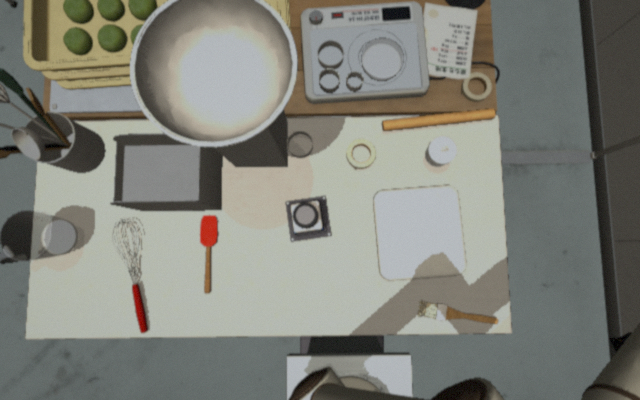

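View pics/side0.png

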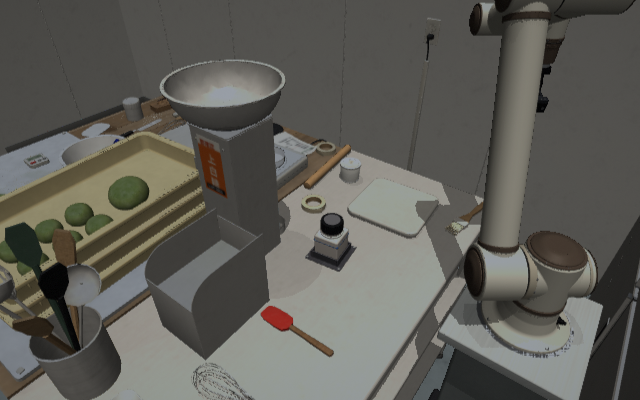

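```bash
cat > h.py <<'E'
import numpy as np, cv2
from station import r
def tri(pts):  # [(cam,(u,v))]
    P=[];Q=[]
    for n,uv in pts:
        c=r.camera_model(n); P.append(np.array(c['mtx'])@np.c_[c['R'],c['t']]); Q.append(np.array(uv,float).reshape(2,1))
    X=cv2.triangulatePoints(P[0],P[1],Q[0],Q[1]); return (X[:3]/X[3]).ravel()
def onz(n,uv,z):
    c=r.camera_model(n); R=np.array(c['R']);t=np.array(c['t'])
    d=R.T@np.linalg.inv(c['mtx'])@np.array([uv[0],uv[1],1.]); o=-R.T@t
    return o+d*(z-o[2])/d[2]
def proj(n,X):
    c=r.camera_model(n); p=np.array(c['mtx'])@(np.array(c['R'])@X+c['t']); return p[:2]/p[2]
E
python3 - <<'E'
from h import *
print(tri([("top",(308,218)),("side",(331,220))]))
print("lid z.123",onz("top",(307.7,218.5),.12)); print("holder",onz("top",(309,218),.013))
for uv in[(372,182),(467,182),(467,280),(372,280),(419.5,231)]: print(onz("top",uv,.02))
for n,uv,z in[("tub",(442,151),.05),("tape",(360,154),.018),("ring",(298,143),.02),("spat",(210,255),.01)]: print(n,onz("top",uv,z))
E
```

```text
[0.49735843 0.09692873 0.11889588]
lid z.123 [0.49192781 0.09518205 0.12      ]
holder [0.50107059 0.09724086 0.013     ]
[ 0.59284975 -0.06911269  0.02      ]
[ 0.58928345 -0.31751922  0.02      ]
[ 0.33678556 -0.30451851  0.02      ]
[ 0.33980527 -0.06265857  0.02      ]
[ 0.46298732 -0.18849826  0.02      ]
tub [ 0.66614289 -0.24790406  0.05      ]
tape [ 0.66861523 -0.03948104  0.018     ]
ring [0.70038661 0.12447096 0.02      ]
spat [0.40840555 0.3557588  0.01      ]
```

Run:
```python
from h import *
t=cv2.imread('pics/top0.png');s=cv2.imread('pics/side0.png')
a=cv2.resize(t[190:245,275:345],None,fx=6,fy=6,interpolation=cv2.INTER_CUBIC)
b=cv2.resize(s[205:275,295:365],None,fx=5,fy=5,interpolation=cv2.INTER_CUBIC)
h=max(a.shape[0],b.shape[0]);o=np.zeros((h,a.shape[1]+b.shape[1],3),np.uint8);o[:a.shape[0],:a.shape[1]]=a;o[:b.shape[0],a.shape[1]:]=b
cv2.imwrite('pics/z0.png',o)
r.capture("top");r.capture("side")
for n,tg in[("top","scale_platter"),("top","holder"),("top","canister"),("top","lid_grip"),("side","lid_grip"),("side","canister"),("side","scale_platter"),("side","holder")]:
    d=r.outline_of(n,tg)
    for x in d[:1]:
        m=np.uint8(x['pixels']);c=max(cv2.findContours(m,0,2)[0],key=len);print(n,tg,x['score'],cv2.minAreaRect(c))
```

```text
top scale_platter 0.63 ((419.3241882324219, 231.88966369628906), (91.51612091064453, 88.02821350097656), 85.2363510131836)
top holder 0.75 ((307.5452575683594, 217.9682159423828), (41.040863037109375, 41.832008361816406), 81.46923065185547)
top canister 0.58 ((306.0099792480469, 216.56997680664062), (30.26417350769043, 29.839908599853516), 81.8698959350586)
top lid_grip 0.55 ((306.29998779296875, 216.59999084472656), (30.40559196472168, 29.557065963745117), 81.8698959350586)
side lid_grip 0.76 ((332.5438537597656, 235.6204833984375), (34.132896423339844, 42.95307922363281), 25.016895294189453)
side canister 0.92 ((332.4804992675781, 235.12437438964844), (34.0766716003418, 42.76869201660156), 20.2248592376709)
side scale_platter 0.73 ((393.47650146484375, 205.05804443359375), (83.58186340332031, 50.19420623779297), 22.067899703979492)
side holder 0.92 ((331.5635681152344, 258.6578369140625), (26.495664596557617, 49.90979766845703), 82.09283447265625)
```

View pics/z0.png

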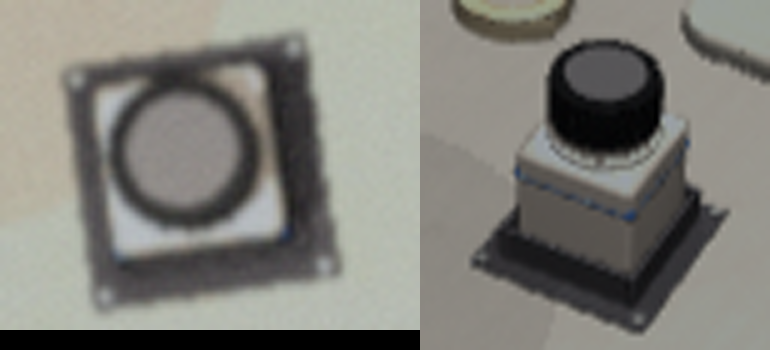

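Run:
```python
from h import *
print("lidtop",tri([("top",(305.3,214.9)),("side",(331.6,219))]), onz("top",(305.3,214.9),.123))
C=np.array([onz("top",(275+a/6-.4,190+b/6-.4),.006)[:2] for a,b in[(75,78),(293,46),(329,264),(105,296)]]);print(C,C.mean(0))
for i in range(4):
    d=C[(i+1)%4]-C[i];print(np.linalg.norm(d),np.degrees(np.arctan2(d[1],d[0]))%90)
print("plat",onz("top",(419.3,231.9),.02),onz("side",(393.5,205),.02),tri([("top",(419.3,231.9)),("side",(393.5,205))]))
bx=cv2.boxPoints(((419.3,231.9),(91.5,88),85.2));print([onz("top",b,.02)[:2].round(3) for b in bx])
print(r.camera_model("wrist"))
```

```text
lidtop [0.49979424 0.1003307  0.12440936] [0.5003007  0.10063186 0.123     ]
[[0.54317634 0.15516585]
 [0.55603273 0.05892021]
 [0.45992538 0.04437158]
 [0.44730627 0.14228077]] [0.50161018 0.1001846 ]
0.09710051654650682 7.608467555530069
0.09720229532590122 8.60801854035617
0.09871905846268418 7.344123766009844
0.09673208032293296 7.6547634694986275
plat [ 0.46067385 -0.18789306  0.02      ] [ 0.4544123  -0.17898905  0.02      ] [ 0.46030815 -0.19023484  0.01038271]
[array([ 0.572, -0.068]), array([ 0.588, -0.297]), array([ 0.352, -0.305]), array([ 0.337, -0.081])]
{'mtx': array([[318.60954728,   0.        , 310.55246831],
       [  0.        , 318.60954728, 205.75610741],
       [  0.        ,   0.        ,   1.        ]]), 'mount': array([[ 8.32093135e-04, -9.56395743e-01, -2.92072749e-01,
         7.97322877e-02],
       [ 9.99999513e-01,  6.40786858e-04,  7.50658553e-04,
         3.53117828e-04],
       [-5.30770265e-04, -2.92073231e-01,  9.56395810e-01,
        -1.45318484e-01],
       [ 0.00000000e+00,  0.00000000e+00,  0.00000000e+00,
         1.00000000e+00]])}
```

Run:
```python
from h import *
print("bowl c",tri([("top",(215,68)),("side",(223,88))]))
print("bowl low edge",[onz("top",(225,147),z) for z in(.3,.35,.4)],"right edge",[onz("top",(297,70),z) for z in(.3,.35,.4)])
print("tower base",onz("top",(288,165),0),onz("top",(222,165),0),"boxtop",onz("top",(222,208),.15))
```

```text
bowl c [0.71185855 0.22518886 0.47095433]
bowl low edge [array([0.62343036, 0.24947757, 0.3       ]), array([0.61110428, 0.23715802, 0.35      ]), array([0.5987782 , 0.22483846, 0.4       ])] right edge [array([0.78105687, 0.10533839, 0.3       ]), array([0.75931815, 0.10162609, 0.35      ]), array([0.73757943, 0.09791378, 0.4       ])]
tower base [0.64542127 0.15311499 0.        ] [0.64803095 0.33074419 0.        ] boxtop [0.51668115 0.29123496 0.15      ]
```

```bash
python3 -m creep '[[1,0.0,0.13,0,0,0,-0.04],[1,0.0,0.26,0,0,0,-0.08],[1,0,0.4,0,0,0,-0.12],[1,0,0.53,0,0,0,-0.16],[1,0,0.66,0,0,0,-0.195]]'
```

```text
time_s: 1.82
tcp_pos: [0.1628, -0.3926, 0.2393]
ee_rot: [[-0.53, -0.848, -0.0], [-0.848, 0.53, 0.0], [-0.0, 0.0, -1.0]]
wrist_force: [1.5, 0.0, 0.7]
gripper_width: 0.998
```

```bash
cat > g.py <<'E'
from h import *
import sys
s=r.sense();R=s['ee_rot'];tgt=np.array([float(a) for a in sys.argv[1:4]])
print("shift/300mm",(R.T@(tgt-s['tcp_pos'])/.3).round(4),"pos",s['tcp_pos'].round(4),"j",s['joints'].round(1),"yaw",np.degrees(np.arctan2(R[1,0],R[0,0])).round(2),"F",s['wrist_force'].round(2),"M",s['moment'].round(3),"g",s['gripper_width'],s['time_s'])
E
python3 g.py .5 .1 .24
```

```text
shift/300mm [-1.9882 -0.0825 -0.0024] pos [ 0.1628 -0.3926  0.2393] j [-45.4   2.1 -25.7   0.  -62.3  13.4] yaw -122.01 F [1.46 0.01 0.71] M [ 0.092 -0.076  0.039] g 0.9982461066350675 1.8167
```

```bash
python3 g.py .34 -.24 .24
```

```text
shift/300mm [-0.7445 -0.231  -0.0025] pos [ 0.1628 -0.3926  0.2393] j [-45.4   2.1 -25.7   0.  -62.3  13.4] yaw -122.01 F [1.46 0.01 0.71] M [ 0.092 -0.076  0.039] g 0.9982461066350675 1.8167
```

```bash
python3 -m creep '[[1,-0.13,-0.04,0,0,0,-0.035],[1,-0.26,-0.08,0,0,0,-0.07],[1,-0.39,-0.12,0,0,0,-0.1],[1,-0.52,-0.16,0,0,0,-0.135],[1,-0.64,-0.2,0,0,0,-0.17]]' && python3 g.py .5 .1 .24
```

```text
time_s: 2.23
tcp_pos: [0.3166, -0.26, 0.24]
ee_rot: [[-0.019, -1.0, 0.002], [-1.0, 0.019, -0.0], [0.0, -0.002, -1.0]]
wrist_force: [-0.1, -0.8, 0.4]
gripper_width: 1.0
shift/300mm [-1.2113e+00 -5.8870e-01  4.0000e-04] pos [ 0.3166 -0.26    0.24  ] j [-16.4   0.3 -27.4  -0.  -62.2  15.4] yaw -91.08 F [-0.06 -0.83  0.4 ] M [-0.092  0.02   0.007] g 1.0001161184816307 2.2333
```

```bash
python3 -m creep '[[1,-0.12,-0.058,0,0,0,-0.03],[1,-0.24,-0.117,0,0,0,-0.06],[1,-0.36,-0.175,0,0,0,-0.09],[1,-0.48,-0.233,0,0,0,-0.12],[1,-0.61,-0.296,0,0,0,-0.15]]' && python3 g.py .46 .1 .24
```

```text
time_s: 2.65
tcp_pos: [0.4084, -0.0783, 0.2406]
ee_rot: [[0.442, -0.897, 0.003], [-0.897, -0.442, -0.0], [0.002, -0.002, -1.0]]
wrist_force: [1.0, -0.8, -0.0]
gripper_width: 1.004
shift/300mm [-0.4573 -0.4167  0.0022] pos [ 0.4084 -0.0783  0.2406] j [ 11.8   0.9 -26.7   0.1 -62.2  14.4] yaw -63.79 F [ 0.99 -0.77 -0.02] M [-0.162  0.033 -0.003] g 1.0039426044847792 2.65
```

```bash
python3 g.py .5 .1 .24; python3 -m creep '[[1,-0.09,-0.1,0,0,0,0],[1,-0.18,-0.2,0,0,0,0],[1,-0.27,-0.3,0,0,0,0],[1,-0.35,-0.39,0,0,0,0],[1,-0.397,-0.536,0,0,0,0]]' && python3 g.py .5 .1 .24
```

```text
shift/300mm [-0.3984 -0.5364  0.0026] pos [ 0.4084 -0.0783  0.2406] j [ 11.8   0.9 -26.7   0.1 -62.2  14.4] yaw -63.79 F [ 0.99 -0.77 -0.02] M [-0.162  0.033 -0.003] g 1.0039426044847792 2.65
time_s: 3.07
tcp_pos: [0.4957, 0.0988, 0.2414]
ee_rot: [[0.444, -0.896, 0.003], [-0.896, -0.444, 0.0], [0.001, -0.003, -1.0]]
wrist_force: [0.9, -1.3, 0.4]
gripper_width: 0.999
shift/300mm [ 0.0028 -0.0147  0.0048] pos [0.4957 0.0988 0.2414] j [ 29.7  10.2 -16.    0.1 -63.7  -3.4] yaw -63.66 F [ 0.91 -1.34  0.41] M [0.021 0.106 0.047] g 0.9987231370829879 3.0667
```

```bash
python3 -m creep '[[1,0.003,-0.0147,0.0048,0,0,0],[1,0.003,-0.0147,0.0048,0,0,0]]'
cat >> h.py <<'E'
def wcam(s):
    c=r.camera_model("wrist");T=np.eye(4);T[:3,:3]=s['ee_rot'];T[:3,3]=s['tcp_pos'];return np.array(c['mtx']),T@np.array(c['mount'])
def wonz(s,uv,z):
    K,M=wcam(s);d=M[:3,:3]@np.linalg.inv(K)@np.array([uv[0],uv[1],1.]);o=M[:3,3];return o+d*(z-o[2])/d[2]
E
python3 - <<'E'
from h import *
s=r.sense();im=r.capture("wrist");cv2.imwrite("pics/w1.png",im)
d=r.outline_of("wrist","canister")
for x in d[:1]: print(x['score'],np.array(x['rect'])*[640,400,640,400])
print(s['tcp_pos'],s['moment'])
K,M=wcam(s)
import numpy as np
def pr(X):
    p=K@(np.linalg.inv(M)@np.r_[X,1])[:3];return p[:2]/p[2]
print(pr([.5,.1,.123]),pr([.5,.1,.006]))
E
```

```text
time_s: 3.23
tcp_pos: [0.5011, 0.1017, 0.2392]
ee_rot: [[0.446, -0.895, 0.002], [-0.895, -0.446, -0.0], [0.001, -0.002, -1.0]]
wrist_force: [0.2, -1.0, -0.7]
gripper_width: 1.004
0.62 [271.104 143.2   361.408 238.6  ]
[0.50112548 0.10172556 0.23921082] [-0.08587329  0.12406852 -0.04335821]
[313.66615432 204.8720011 ] [312.97079582 176.93381969]
```

View pics/w1.png

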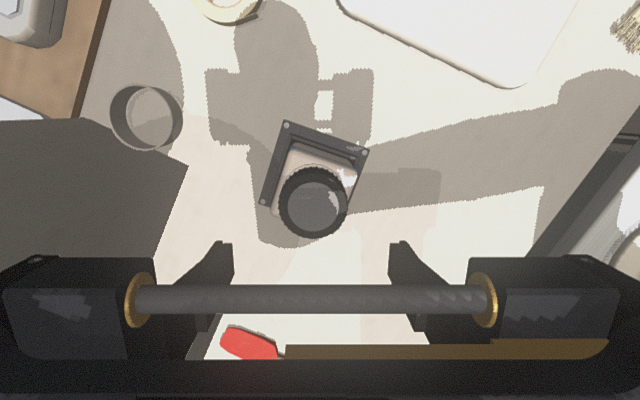

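The wrist view shows the lid's top centred at about (313,202). My estimate projects to (314,205), about 2 mm off, so I'm descending.

```bash
python3 g.py .5005 .099 .107; python3 -m creep '[[1,0.003,0.005,0.1,0,0,0],[1,0.003,0.005,0.2,0,0,0],[1,0.003,0.005,0.3,0,0,0],[1,0.003,0.005,0.38,0,0,0]]' && python3 g.py .5005 .099 .107
```

```text
shift/300mm [ 0.0029 -0.0016  0.4419] pos [0.4995 0.0996 0.2396] j [ 29.6  10.7 -15.6   0.1 -63.6  -3.3] yaw -63.67 F [ 0.27 -1.18 -0.09] M [-0.02   0.119  0.036] g 0.9968199441557338 3.3333
time_s: 3.67
tcp_pos: [0.4971, 0.0963, 0.1244]
ee_rot: [[0.442, -0.897, 0.0], [-0.897, -0.442, -0.0], [0.0, -0.0, -1.0]]
wrist_force: [-1.2, 0.2, 0.6]
gripper_width: 0.999
shift/300mm [-0.0032 -0.0143  0.058 ] pos [0.4971 0.0963 0.1244] j [ 29.4  17.5 -25.1   0.  -47.4  -3.2] yaw -63.79 F [-1.21  0.19  0.63] M [-0.013  0.114 -0.008] g 0.9992436582223944 3.6667
```

```bash
python3 -m creep '[[1,-0.003,-0.0143,0.03,0,0,0],[1,-0.003,-0.0143,0.058,0,0,0],[1,-0.003,-0.0143,0.058,0,0,0]]' && python3 g.py .5005 .099 .107
python3 - <<'E'
from h import *
for i in range(4):
    r.capture("top"); s=r.sense(); print(s['moment'].round(3),s['tcp_pos'].round(4),s['wrist_force'].round(2))
E
```

```text
time_s: 3.92
tcp_pos: [0.5001, 0.0982, 0.1064]
ee_rot: [[0.441, -0.898, -0.001], [-0.898, -0.441, -0.001], [0.001, 0.001, -1.0]]
wrist_force: [-0.2, -0.1, -0.5]
gripper_width: 0.999
shift/300mm [-0.0018 -0.0025 -0.0019] pos [0.5001 0.0982 0.1064] j [ 29.4  19.2 -25.8   0.  -45.1  -3.3] yaw -63.84 F [-0.22 -0.09 -0.5 ] M [0.008 0.15  0.015] g 0.9990677405104046 3.9167
[-0.005  0.07  -0.004] [0.5008 0.0986 0.1075] [ 1.15 -0.33 -0.02]
[0.05  0.069 0.013] [0.5013 0.099  0.1082] [0.11 0.83 0.39]
[ 0.02   0.131 -0.047] [0.5015 0.0992 0.1085] [ 0.9  -0.2   1.02]
[0.017 0.136 0.022] [0.5014 0.0993 0.1085] [-0.29 -0.32  0.12]
```

```bash
python3 -m creep '[[0,0,0,0.004,0,0,0],[0,0,0,0.004,0,0,0],[0,0,0,0.004,0,0,0],[0,0,0,0.004,0,0,0],[0,0,0,0.004,0,0,0]]'; python3 -m creep '[[0,0,0,0,0,0,0],[0,0,0,0,0,0,0],[0,0,0,0,0,0,0]]'; python3 g.py .5005 .099 .107
```

```text
time_s: 4.53
tcp_pos: [0.5015, 0.0994, 0.1075]
ee_rot: [[0.442, -0.897, 0.004], [-0.897, -0.442, 0.001], [0.001, -0.004, -1.0]]
wrist_force: [-0.2, -0.1, 0.8]
gripper_width: 0.71
time_s: 4.78
tcp_pos: [0.5011, 0.0991, 0.1074]
ee_rot: [[0.442, -0.897, 0.003], [-0.897, -0.442, 0.001], [0.001, -0.003, -1.0]]
wrist_force: [-1.4, -0.4, 1.5]
gripper_width: 0.683
shift/300mm [-0.0004  0.0018  0.0013] pos [0.5011 0.0991 0.1074] j [ 29.4  19.1 -25.7   0.1 -45.   -3.3] yaw -63.78 F [-1.4  -0.37  1.45] M [-0.204  0.61   0.049] g 0.6829778661969936 4.7833
```

```bash
python3 -m creep '[[0,0,0,0,0,0,0.03],[0,0,0,0,0,0,0.06],[0,0,0,0,0,0,0.09],[0,0,0,0,0,0,0.12],[0,0,0,0,0,0,0.15]]'; python3 g.py .5005 .099 .107
```

```text
time_s: 5.2
tcp_pos: [0.5003, 0.099, 0.1074]
ee_rot: [[-0.018, -1.0, 0.001], [-1.0, 0.018, 0.0], [-0.0, -0.001, -1.0]]
wrist_force: [-3.7, 0.4, 3.0]
gripper_width: 0.686
shift/300mm [-0.0002 -0.0007  0.0015] pos [0.5003 0.099  0.1074] j [ 29.5  19.1 -25.7   0.  -45.1 -30.5] yaw -91.03 F [-3.72  0.36  3.03] M [0.19  1.082 0.118] g 0.686031880573237 5.2
```

```bash
cat > chk.py <<'E'
from h import *
import sys
s=r.sense();R=s['ee_rot'];m=s['moment'][2]
print("t",round(s['time_s'],2),"yaw",round(float(np.degrees(np.arctan2(R[1,0],R[0,0]))),2),"j6",s['joints'][5].round(2),"Mz",round(float(m),3),"pos",s['tcp_pos'].round(4),"F",s['wrist_force'].round(1),"g",round(float(s['gripper_width']),3))
sys.exit(1 if m>.28 else 0)
E
python3 -m creep '[[0,0,0,0,0,0,0.025],[0,0,0,0,0,0,0.05]]' >/dev/null; python3 chk.py && 
python3 -m creep '[[0,0,0,0,0,0,0.009],[0,0,0,0,0,0,0.018]]' >/dev/null; python3 chk.py
```

```text
t 5.37 yaw -100.24 j6 -39.73 Mz 0.117 pos [0.4999 0.099  0.1074] F [-2.   1.1  3. ] g 0.684
t 5.53 yaw -103.56 j6 -43.05 Mz 0.107 pos [0.4997 0.099  0.1074] F [-1.2 -0.1  1. ] g 0.682
```

```bash
python3 -m creep '[[0,0,0,0,0,0,0.008],[0,0,0,0,0,0,0.017]]' >/dev/null; python3 chk.py && python3 -m creep '[[0,0,0,0,0,0,0.008],[0,0,0,0,0,0,0.017]]' >/dev/null && python3 chk.py && python3 -m creep '[[0,0,0,0,0,0,0.008],[0,0,0,0,0,0,0.017]]' >/dev/null && python3 chk.py && python3 -m creep '[[0,0,0,0,0,0,0.008],[0,0,0,0,0,0,0.017]]' >/dev/null && python3 chk.py
```

```text
t 5.7 yaw -106.67 j6 -46.18 Mz 0.102 pos [0.4996 0.0991 0.1075] F [-1.7  0.8  1.6] g 0.682
t 5.87 yaw -109.79 j6 -49.3 Mz 0.1 pos [0.4994 0.0991 0.1074] F [-1.9  0.2  1.2] g 0.687
t 6.03 yaw -112.9 j6 -52.42 Mz 0.075 pos [0.4993 0.0991 0.1075] F [-1.6  0.2  1.3] g 0.681
t 6.2 yaw -116.02 j6 -55.54 Mz 0.1 pos [0.4992 0.0992 0.1074] F [-2.1  1.1  0.3] g 0.682
```

```bash
python3 -m creep '[[0,0,0,0,0,0,0.008],[0,0,0,0,0,0,0.017]]' >/dev/null; python3 chk.py && python3 -m creep '[[0,0,0,0,0,0,0.008],[0,0,0,0,0,0,0.017]]' >/dev/null && python3 chk.py && python3 -m creep '[[0,0,0,0,0,0,0.008],[0,0,0,0,0,0,0.017]]' >/dev/null && python3 chk.py && python3 -m creep '[[0,0,0,0,0,0,0.008],[0,0,0,0,0,0,0.017]]' >/dev/null && python3 chk.py && python3 -m creep '[[0,0,0,0,0,0,0.008],[0,0,0,0,0,0,0.017]]' >/dev/null && python3 chk.py && python3 -m creep '[[0,0,0,0,0,0,0.008],[0,0,0,0,0,0,0.017]]' >/dev/null && python3 chk.py
```

```text
t 6.37 yaw -119.11 j6 -58.65 Mz 0.392 pos [0.4991 0.0992 0.1074] F [-1.5  0.   1.5] g 0.682
```

```bash
python3 -m creep '[[0,0,0,0,0,0,0]]' >/dev/null; python3 chk.py; python3 -m creep '[[0,0,0,0,0,0,0]]' >/dev/null; python3 chk.py
```

```text
t 6.45 yaw -119.08 j6 -58.64 Mz 0.132 pos [0.499  0.0991 0.1075] F [-1.2 -1.2  1.1] g 0.683
t 6.53 yaw -119.03 j6 -58.6 Mz 0.08 pos [0.499  0.099  0.1074] F [-0.5 -0.1  1.3] g 0.681
```

```bash
python3 -m creep '[[0,0,0,0,0,0,0.006],[0,0,0,0,0,0,0.011]]' >/dev/null; python3 chk.py;python3 -m creep '[[0,0,0,0,0,0,0]]' >/dev/null; python3 chk.py
```

```text
t 6.7 yaw -120.99 j6 -60.6 Mz 0.545 pos [0.4991 0.0987 0.1075] F [ 1.  -3.3  0.8] g 0.681
t 6.78 yaw -121.0 j6 -60.62 Mz 0.369 pos [0.4992 0.0985 0.1074] F [-0.6 -1.5 -0.1] g 0.681
```

```bash
python3 -m creep '[[0,0,0,0,0,0,0.006],[0,0,0,0,0,0,0.011]]' >/dev/null; python3 chk.py;python3 -m creep '[[0,0,0,0,0,0,0],[0,0,0,0,0,0,0]]' >/dev/null; python3 chk.py; python3 -m creep '[[0,0,0,0,0,0,0]]' >/dev/null; python3 chk.py
```

```text
t 6.95 yaw -123.03 j6 -62.65 Mz 0.591 pos [0.4993 0.0985 0.1075] F [-0.1 -0.9  0.7] g 0.681
t 7.12 yaw -123.03 j6 -62.66 Mz 0.459 pos [0.4993 0.0985 0.1075] F [-1.3 -1.9  0.4] g 0.677
t 7.2 yaw -123.04 j6 -62.66 Mz 0.464 pos [0.4993 0.0985 0.1074] F [-0.7 -1.4  0.4] g 0.682
```

```bash
python3 -m creep '[[0,0,0,0,0,0,0.007],[0,0,0,0,0,0,0.014]]' >/dev/null; python3 chk.py;python3 -m creep '[[0,0,0,0,0,0,0],[0,0,0,0,0,0,0]]' >/dev/null; python3 chk.py; python3 -m creep '[[0,0,0,0,0,0,0]]' >/dev/null; python3 chk.py
```

```text
t 7.37 yaw -125.64 j6 -65.28 Mz 0.706 pos [0.4992 0.0985 0.1075] F [-0.8 -0.4  0.8] g 0.682
t 7.53 yaw -125.65 j6 -65.3 Mz 0.556 pos [0.4992 0.0986 0.1074] F [-1.  -1.   0.7] g 0.688
t 7.62 yaw -125.66 j6 -65.31 Mz 0.555 pos [0.4992 0.0986 0.1075] F [-0.1 -2.3  1. ] g 0.682
```

```bash
python3 -m creep '[[0.8,0,0,0,0,0,0],[0.8,0,0,0,0,0,0],[0.8,0,0,0,0,0,0]]' >/dev/null; python3 chk.py;python3 -m creep '[[0,0,0,0,0,0,0],[0,0,0,0,0,0,0],[0,0,0,0,0,0,0],[0,0,0,0,0,0,0]]' >/dev/null; python3 chk.py; python3 -m creep '[[0,0,0,0,0,0,0],[0,0,0,0,0,0,0]]' >/dev/null; python3 chk.py
```

```text
t 7.87 yaw -125.74 j6 -65.36 Mz -0.0 pos [0.4995 0.0989 0.1075] F [-0.8  0.7 -0.8] g 0.778
t 8.2 yaw -125.76 j6 -65.37 Mz 0.022 pos [0.4995 0.099  0.1075] F [ 0.4  1.1 -0.2] g 0.681
t 8.37 yaw -125.76 j6 -65.37 Mz 0.036 pos [0.4995 0.099  0.1075] F [-0.3 -0.   0.8] g 0.686
```

Held torque read 0.555 N m (snug), and I've regripped without any twist. Next I lift it slowly.

```bash
python3 -m creep '[[0,0,0,-0.03,0,0,0],[0,0,0,-0.06,0,0,0],[0,0,0,-0.1,0,0,0]]' >/dev/null; python3 chk.py;python3 -m creep '[[0,0,0,-0.06,0,0,0],[0,0,0,-0.12,0,0,0],[0,0,0,-0.2,0,0,0],[0,0,0,-0.25,0,0,0]]' ; python3 g.py .461 -.189 .22
```

```text
t 8.62 yaw -125.8 j6 -65.37 Mz 0.045 pos [0.4986 0.0987 0.1373] F [-0.2 -0.5 -4. ] g 0.687
time_s: 8.95
tcp_pos: [0.4989, 0.0989, 0.2149]
ee_rot: [[-0.585, -0.811, -0.002], [-0.811, 0.585, -0.002], [0.003, 0.001, -1.0]]
wrist_force: [1.9, 0.1, -4.4]
gripper_width: 0.683
shift/300mm [ 0.8522 -0.4589 -0.0148] pos [0.4989 0.0989 0.2149] j [ 29.5  12.  -17.7   0.1 -60.5 -65.4] yaw -125.81 F [ 1.86  0.14 -4.42] M [ 0.079 -0.289  0.024] g 0.6828211730128394 8.95
```

```bash
python3 -m creep '[[0,0.05,-0.027,-0.01,0,0,0],[0,0.13,-0.07,-0.01,0,0,0],[0,0.22,-0.12,-0.01,0,0,0],[0,0.32,-0.172,-0.01,0,0,0],[0,0.42,-0.226,-0.01,0,0,0]]' ; python3 g.py .461 -.189 .22;python3 - <<'E'
from h import *
cv2.imwrite('pics/s2.png',r.capture("side"))
E
```

```text
time_s: 9.37
tcp_pos: [0.4789, -0.044, 0.2186]
ee_rot: [[-0.584, -0.811, -0.003], [-0.811, 0.584, -0.002], [0.003, 0.002, -1.0]]
wrist_force: [0.5, -1.2, -3.3]
gripper_width: 0.679
shift/300mm [ 0.4269 -0.234  -0.0037] pos [ 0.4789 -0.044   0.2186] j [ 14.2   9.1 -20.9   0.1 -60.3 -50. ] yaw -125.77 F [ 0.48 -1.21 -3.29] M [-0.126 -0.174  0.004] g 0.6791273574877802 9.3667
```

View pics/s2.png

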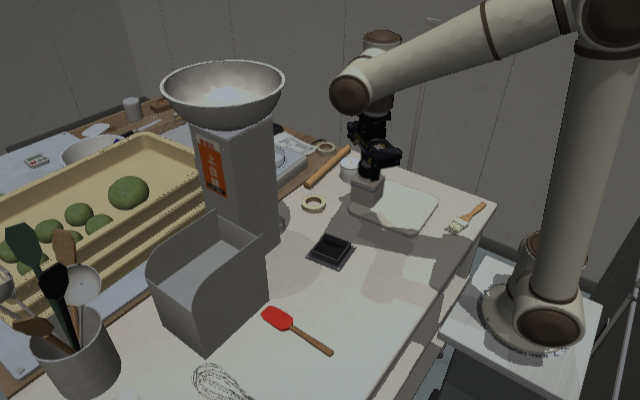

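The side view shows the empty holder at (331,250). The canister hangs upright under the gripper at (367,190), heading for the platter.

```bash
python3 -m creep '[[0,0.1,-0.055,-0.004,0,0,0],[0,0.2,-0.11,-0.004,0,0,0],[0,0.3,-0.165,-0.004,0,0,0],[0,0.38,-0.21,-0.004,0,0,0],[0,0.427,-0.234,-0.004,0,0,0]]' >/dev/null; python3 g.py .461 -.189 .13; python3 -m creep '[[0,0,0,0,0,0,0],[0,0,0,0,0,0,0]]' >/dev/null;python3 g.py .461 -.189 .13;python3 - <<'E'
from h import *
a=r.capture("top");b=r.capture("side")
cv2.imwrite('pics/t3.png',np.hstack([cv2.resize(a[110:310,300:500],(400,400)),cv2.resize(b[120:260,300:440],(400,400))]))
E
```

```text
shift/300mm [-0.0279  0.0019  0.3022] pos [ 0.4572 -0.1957  0.2207] j [ -4.3  10.6 -18.6   0.3 -61.1 -32. ] yaw -126.15 F [ 0.01  0.35 -3.11] M [0.399 0.042 0.044] g 0.6831918861535213 9.8333
shift/300mm [-3.160e-02  1.000e-04  3.024e-01] pos [ 0.4562 -0.1964  0.2208] j [ -4.4  10.6 -18.7   0.3 -61.2 -32.1] yaw -126.31 F [-0.34 -0.4  -4.28] M [0.241 0.055 0.044] g 0.6837510586308637 10.0
```

View pics/t3.png

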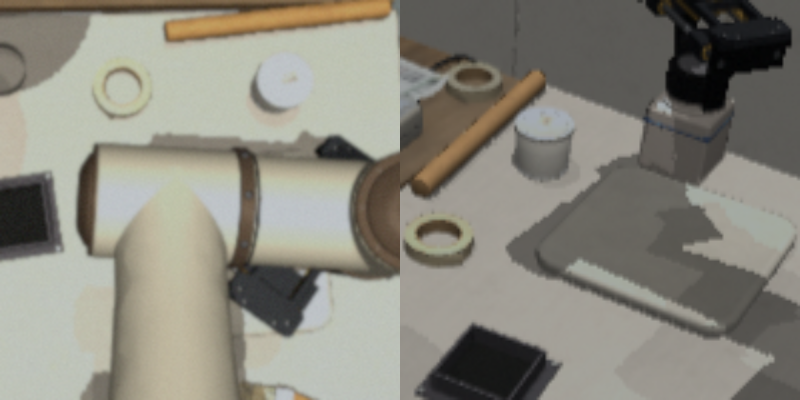

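```bash
python3 -m creep '[[0,-0.01,0,0.06,0,0,0],[0,-0.02,0,0.12,0,0,0],[0,-0.03,0,0.18,0,0,0],[0,-0.03,0,0.23,0,0,0],[0,-0.03,0,0.27,0,0,0]]'; python3 g.py .461 -.189 .1215
```

```text
time_s: 10.52
tcp_pos: [0.4613, -0.1868, 0.1387]
ee_rot: [[-0.588, -0.809, -0.009], [-0.809, 0.588, -0.003], [0.008, 0.006, -1.0]]
wrist_force: [0.1, 0.9, -5.7]
gripper_width: 0.681
shift/300mm [ 0.0062 -0.0038  0.0573] pos [ 0.4613 -0.1868  0.1387] j [ -3.2  15.9 -25.1   0.3 -49.6 -33. ] yaw -126.04 F [ 0.07  0.87 -5.68] M [0.042 0.138 0.026] g 0.6810060842215027 10.5167
```

```bash
python3 -m creep '[[0,0,0,0.02,0.002,-0.0025,0],[0,0,0,0.035,0.002,-0.0025,0],[0,0,0,0.04,0.002,-0.0025,0]]'; python3 chk.py; python3 -m creep '[[0,0,0,0.004,0,0,0],[0,0,0,0.008,0,0,0]]'
```

```text
time_s: 10.77
tcp_pos: [0.4611, -0.1859, 0.1262]
ee_rot: [[-0.587, -0.809, -0.001], [-0.809, 0.587, -0.0], [0.001, 0.001, -1.0]]
wrist_force: [-0.2, 0.4, -4.2]
gripper_width: 0.682
t 10.77 yaw -125.96 j6 -32.78 Mz -0.01 pos [ 0.4611 -0.1859  0.1262] F [-0.2  0.4 -4.2] g 0.682
time_s: 10.93
tcp_pos: [0.4623, -0.1855, 0.1248]
ee_rot: [[-0.586, -0.81, 0.001], [-0.81, 0.586, -0.001], [-0.0, -0.001, -1.0]]
wrist_force: [0.0, 3.4, 2.7]
gripper_width: 0.682
```

```bash
python3 -m creep '[[0,0,0,0,0,0,0]]';python3 -m creep '[[0,0,0,0.003,0,0,0]]'; python3 -m creep '[[0,0,0,0,0,0,0]]'
python3 - <<'E'
from h import *
b=r.capture("side");cv2.imwrite('pics/s4.png',cv2.resize(b[120:260,330:470],(560,560),interpolation=2))
E
```

```text
time_s: 11.02
tcp_pos: [0.4628, -0.1853, 0.1254]
ee_rot: [[-0.586, -0.81, 0.002], [-0.81, 0.586, -0.001], [-0.001, -0.002, -1.0]]
wrist_force: [0.4, 0.4, -3.9]
gripper_width: 0.683
time_s: 11.1
tcp_pos: [0.4634, -0.1852, 0.1252]
ee_rot: [[-0.586, -0.811, 0.004], [-0.811, 0.586, -0.001], [-0.001, -0.004, -1.0]]
wrist_force: [-0.5, 0.7, -2.2]
gripper_width: 0.679
time_s: 11.18
tcp_pos: [0.4635, -0.1852, 0.1255]
ee_rot: [[-0.586, -0.811, 0.004], [-0.811, 0.586, -0.001], [-0.002, -0.004, -1.0]]
wrist_force: [0.6, -0.0, -4.0]
gripper_width: 0.681
```

View pics/s4.png

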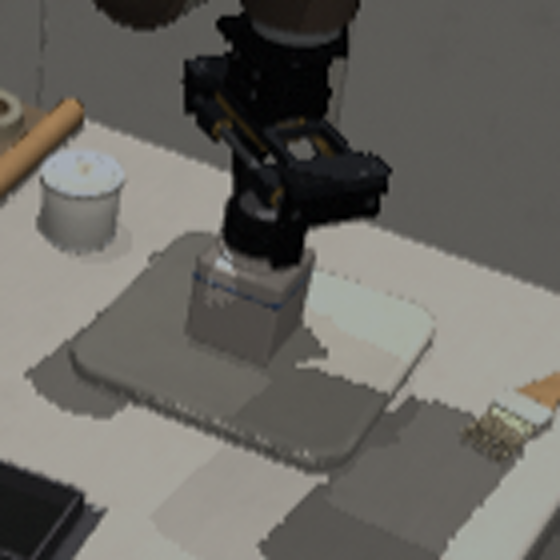

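```bash
python3 -m creep '[[0,0,0,0.005,-0.0012,0.0,0],[0,0,0,0.01,-0.0012,0,0]]'; python3 -m creep '[[0,0,0,0.003,0,0,0]]';python3 chk.py
```

```text
time_s: 11.4
tcp_pos: [0.4657, -0.1854, 0.1242]
ee_rot: [[-0.585, -0.811, 0.006], [-0.811, 0.585, 0.001], [-0.004, -0.005, -1.0]]
wrist_force: [1.4, 4.3, 9.5]
gripper_width: 0.683
time_s: 11.48
tcp_pos: [0.4665, -0.1854, 0.1243]
ee_rot: [[-0.585, -0.811, 0.008], [-0.811, 0.585, 0.0], [-0.005, -0.006, -1.0]]
wrist_force: [-1.3, 0.6, -0.0]
gripper_width: 0.683
t 11.48 yaw -125.8 j6 -32.63 Mz -0.085 pos [ 0.4665 -0.1854  0.1243] F [-1.3  0.6 -0. ] g 0.683
```

```bash
python3 -m creep '[[0,0,0,0.003,-0.002,0.0016,0],[0,0,0,0.005,-0.002,0.0016,0]]'; python3 -m creep '[[0,0,0,0.005,0,0,0],[0,0,0,0.005,0,0,0]]'; python3 -m creep '[[0,0,0,0.0,0,0,0]]'
```

```text
time_s: 11.65
tcp_pos: [0.4676, -0.1854, 0.1238]
ee_rot: [[-0.585, -0.811, 0.001], [-0.811, 0.585, -0.001], [-0.0, -0.001, -1.0]]
wrist_force: [0.4, 3.8, 7.7]
gripper_width: 0.681
time_s: 11.82
tcp_pos: [0.4685, -0.1854, 0.1235]
ee_rot: [[-0.584, -0.812, 0.003], [-0.812, 0.584, -0.001], [-0.001, -0.003, -1.0]]
wrist_force: [-1.4, 3.3, 7.7]
gripper_width: 0.683
time_s: 11.9
tcp_pos: [0.4682, -0.1854, 0.1238]
ee_rot: [[-0.584, -0.812, 0.002], [-0.812, 0.584, -0.001], [-0.0, -0.002, -1.0]]
wrist_force: [-1.9, 0.3, 0.0]
gripper_width: 0.679
```

```bash
python3 -m creep '[[0.75,0,0,0,0,0,0],[0.85,0,0,0,0,0,0],[1,0,0,0,0,0,0],[1,0,0,0,0,0,0]]'; python3 -m creep '[[1,0,0,0,0,0,0],[1,0,0,0,0,0,0]]'
python3 - <<'E'
from h import *
b=r.capture("side");cv2.imwrite('pics/s5.png',cv2.resize(b[120:260,330:470],(560,560),interpolation=2))
E
```

```text
time_s: 12.23
tcp_pos: [0.4683, -0.1856, 0.1236]
ee_rot: [[-0.584, -0.812, 0.002], [-0.812, 0.584, -0.001], [0.0, -0.002, -1.0]]
wrist_force: [0.1, 0.6, 0.6]
gripper_width: 0.89
time_s: 12.4
tcp_pos: [0.4683, -0.1857, 0.1235]
ee_rot: [[-0.584, -0.812, 0.002], [-0.812, 0.584, -0.002], [0.0, -0.002, -1.0]]
wrist_force: [0.3, 0.5, 0.3]
gripper_width: 0.974
```

View pics/s5.png

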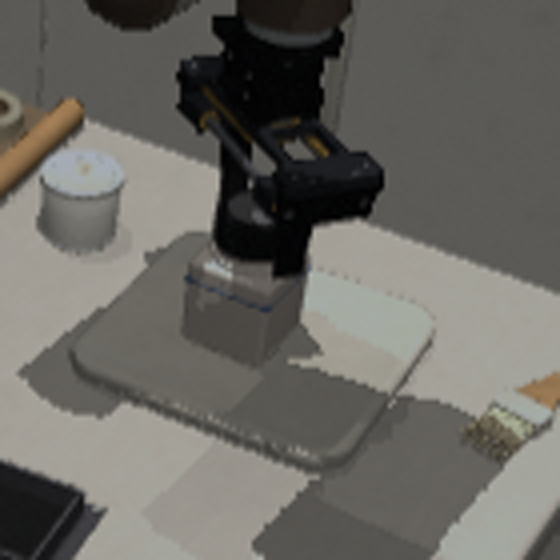

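The canister stands upright at about (243,300) in the crop, with the fingers open. I'm retreating straight up.

```bash
python3 -m creep '[[1,0,0,-0.03,0,0,0],[1,0,0,-0.1,0,0,0],[1,0,0,-0.2,0,0,0],[1,0,0,-0.3,0,0,0],[1,0,0,-0.4,0,0,0]]'; python3 -m creep '[[1,0.1,0,-0.07,0,0,0],[1,0.2,0,-0.1,0,0,0],[1,0.3,0,-0.1,0,0,0],[1,0.4,0,-0.1,0,0,0],[1,0.5,0,-0.1,0,0,0]]'
python3 -m creep '[[1,0,-0.13,0,0,0,0],[1,0,-0.26,0,0,0,0],[1,0,-0.3,0,0,0,0],[1,0,-0.3,0,0,0,0]]'
python3 - <<'E'
from h import *
a=r.capture("top");b=r.capture("side")
cv2.imwrite('pics/t6.png',np.hstack([cv2.resize(a[110:310,300:500],(400,400)),cv2.resize(b[120:260,300:440],(400,400))]))
for n in("top","side"):
  for t in("canister","scale_platter"):
    for x in r.recognise(n,t)[:1]:
        q=np.array(x['rect'])*[640,400,640,400];print(n,t,x['score'],q.round(1))
for t in("tub","tape","ring","spatula"):
    for x in r.recognise("top",t)[:1]: print(t,(np.array(x['rect'])*[640,400,640,400]).round())
E
```

```text
time_s: 12.87
tcp_pos: [0.4678, -0.1856, 0.2455]
ee_rot: [[-0.584, -0.812, 0.002], [-0.812, 0.584, -0.002], [0.0, -0.003, -1.0]]
wrist_force: [0.9, 0.2, -0.4]
gripper_width: 0.997
time_s: 13.28
tcp_pos: [0.3792, -0.3082, 0.2769]
ee_rot: [[-0.583, -0.812, 0.004], [-0.812, 0.583, -0.003], [-0.0, -0.005, -1.0]]
wrist_force: [0.1, 0.3, -0.1]
gripper_width: 1.002
time_s: 13.62
tcp_pos: [0.454, -0.3623, 0.2766]
ee_rot: [[-0.584, -0.812, 0.004], [-0.812, 0.584, -0.003], [0.0, -0.004, -1.0]]
wrist_force: [0.5, 0.6, 0.6]
gripper_width: 1.0
top canister 0.95 [400.7 212.4 441.7 240.2]
top scale_platter 0.57 [371.7 183.9 467.7 281.3]
side canister 0.65 [376.  166.  406.8 213.4]
side scale_platter 0.83 [349.2 179.3 438.6 235.8]
tub [427. 136. 458. 163.]
tape [346. 140. 374. 171.]
ring [288. 130. 311. 158.]
spatula [201. 214. 218. 294.]
```

View pics/t6.png

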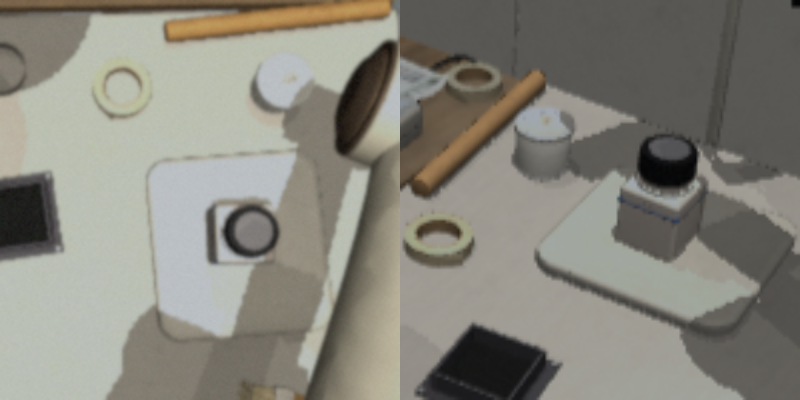

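Run:
```python
from h import *
u=(425.2,225.2);v=(300+668*.35-.3,120+152*.35-.3)
print(onz("top",u,.137),tri([("top",u),("side",v)]))
print("pred px of canister upright bottom ctr",proj("top",[.468,-.186,.02]),proj("top",[.468,-.186,.137]))
r.finish_job()
```

```text
[ 0.47140724 -0.17794024  0.137     ] [ 0.27911308 -0.13624243  0.35009455]
pred px of canister upright bottom ctr [418.45792969 229.07126359] [428.74344598 226.62411601]
the job is handed in; nothing more can be done
```

The lid is snug and the canister stands upright on the scale platter; I've handed the job in at about 14 s of the 72 s allowed.

- **Lid:** it bottomed after about 56° of turning. I went a little further, until the held torque read 0.555 N m and the turning torque 0.71 N m. By the stated stiffness that is about 0.06 mm of seal squeeze, inside the 0.02 to 0.13 mm range.
- **Move:** I let go, regripped without twist and lifted it out of the holder by the lid. I set it down in small steps and then backed off; the highest upward wrist force I saw was about 10 N.
- **Position:** in the last pictures the lid is about 10 to 15 mm from the platter's centre, against the 40 mm allowed.
- **Surroundings:** the gripper was clear of everything, and the tub, tape, ring mould and spatula showed within 2 to 4 pixels of where they started.

**Checks that failed or disagreed:**
- My last two-view triangulation of the lid was wrong because I entered a bad side-view pixel (I missed the crop offset). The final position therefore rests on the top view, which puts the lid at (0.471, -0.178), and the tool pose at release (0.468, -0.186), about 8 mm apart.
- The canister touched the platter 2 to 3 mm higher than I calculated, which I put down to a slight tilt in the grip or to calibration error.

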